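Stopper the empty glass jar

ROBOT

A 6-joint arm with a two-finger parallel gripper is mounted at the origin on the work surface. World frame = base frame: x ahead of the robot, y to its left, z up, the work surface at z = 0. Lengths are in m, angles in rad, forces in N, time in s.
With the tool pointing down it reaches from about 0.375 to 0.9 m from the base axis. Payload 3.1 kg.
Tool frame: the origin (TCP) lies midway between the tips of the shut fingers; the grasp point (between the pads) lies 19 mm behind it (manip.grasp_offset is the distance from the TCP to the grasp point, in m); z points along the fingers, y is the line along which they close (so a half turn about z gives the same grasp; the last joint's range is limited). The gripper opens to 85 mm and grips with 20 to 120 N. Pads are 22 mm wide; open, the fingers measure 114 mm over their backs; the gripper's body (76 mm by 85 mm) begins 54 mm behind the grasp point. The pads swing forward as they close: fully open they stand 13 mm farther back than shut.
Start: joints at [0.974, 0.527, 1.433, -0, 1.181, -0.178], TCP at [0.254, 0.571, 0.199] pointing down, gripper open.
Joint ranges: [-3.08, 3.08], [-0.75, 2.2], [0.22, 2.44], [-1.43, 4.57], [0, 2.65], [-2.85, 2.85]. Speed limits (rad/s): [2.79, 2.79, 3.14, 3.14, 3.14, 3.14].

INTERFACE

Orientations are given as a unit quaternion [x, y, z, w].
In Python, from station import sensors, cams, order, manip gives the robot as it stands.
- The arm moves only by the tool move_arm, never from a script. Its argument "targets" is a list of rows, each an object of numbers: "dx", "dy", "dz": the shift along the world's x, y, z normalised to -1 to 1, where 1 is 25 mm; "rx", "ry", "rz": the turn, a rotation vector about the world's x, y, z normalised to -1 to 1, where 1 is 30 degrees. A call has exactly 10 rows; each row shifts and turns the commanded pose from where the row before left it; what a row does not reach is not made up. A row lasts 1/8 s, in which the tool goes at most 62.5 mm and 10.7 degrees, less where a joint would pass 70% of its speed; a pose out of reach is approached as far as the arm can. A call with a number of a shift or a turn outside -1 to 1 is refused whole. A call with a gripper value outside its range is refused whole. "claw" is the opening in per cent of the stroke, from 0 (shut) to 100 (fully open), set as the call begins (left out, the last holds). The fingers move at their own pace and stop on an object; "newtons" is the grip in N (left out, the last holds). Time passes only in rows, so rows that do not move let the fingers close, or fill a call up. It gives the time, the measured TCP pose, the force, the opening and the grip force at its end, in the units of the state.
- sensors.sense(): the state, without advancing time (a new reading comes with each control period).
- cams.snapshot(name): name is "side" or "top" or "wrist"; returns the picture (384x512x3 uint8, red, green, blue); there is no depth.
- cams.camera_model(name): a dict with "fx", "fy", "cx", "cy" (pixels), "extrinsics" (4x4, takes a point from world to camera coordinates). Camera axes: x right, y down, z forward; pixel columns grow to the right and rows downward; lengths in m; the calibration is good to about 2 mm. The wrist camera is an equidistant fisheye: a pixel r from the principal point sees the ray r / f radians off the axis. A picture is of the moment at which its call begins: read the wrist's pose just before it. camera_model takes no time and is no camera call; for the wrist camera it gives the pose at the moment of the call.
- order.sign_off(): hands the job in; it is judged then, once.
The state is a dict: "t": time; "q": joint angles; "qd": joint speeds; "tau": joint torques, N m; "tcp_pos": TCP position; "tool_rot": TCP orientation; "force": force on the tool from outside, world axes, zero at the start; "ft_torque": the same for the moment, N m; "finger_gap": opening from 0.0 (shut) to 1.0 (fully open); "gripper_force": force on a finger pad.
Only numpy, scipy, OpenCV 4.12 (cv2) and the standard library are available. Lean on these libraries where they do the work, as an engineer would, in place of code of your own. Each camera call takes 0.05 s, during which the arm holds its last target. There are 200 camera calls.

TASK

Close the empty glass jar on the shelf with its wooden-knobbed stopper: lower the stopper into the tapered mouth without dropping it and let go so that it settles square in the taper, then press down on the knob until the wooden flange is firmly home on the glass rim all round. It is glass, so feel for the stop and do not lean on it hard, shove the jar along or tip it, and leave the tins, the lantern handle and the tong alone.

Things in the scene. Friction and masses are not known exactly. Their poses are not given: they have to be found in the camera images.
- jar_mouth (a point): centre of the open mouth of the clear-glass jar, level with its rim; z points up out of the jar. The rim is 140 mm above the jar's underside and 73 mm across outside. The neck is a taper: 64.4 mm inside diameter at the rim, narrowing by 4 mm in diameter for every 10 mm down, 36 mm deep
- jar: the empty glass jar, loose, about 0.6 kg; origin at the centre of its underside, z up. Body 104 mm across up to 80 mm high, then drawn in to the neck; 140 mm high in all
- stopper: the jar's stopper, loose, standing on its plug; 79 mm high, about 0.14 kg; origin at the centre of its underside, z up through the knob. Below, a plug 34 mm long and 42 mm thick in a tapered grey silicone sleeve (55 mm wide below, 64 mm above, the same taper as the neck). Set in the neck it comes to rest on the sleeve, square, with the flange 3 to 6 mm above the rim (varies)
- flange: the stopper's beech top, one piece with the plug; origin at the centre of the flange's underside, z up. Round flange 80 mm across and 9 mm thick, on it a plain round knob 26 mm thick and 36 mm high, flat on top. Pushed with about 12 N, the plug slides down through the seated sleeve until the flange meets the rim and the push rises sharply; it stays there. Home, this origin is at the mouth's centre
- stopper_mid (a point): point on the stopper's axis half-way up, 39.5 mm above its underside and below its top, 5.5 mm above the flange's underside
- rack: white slotted plastic rack, fixed, 230 x 150 mm and 70 mm high, longer along its x; origin at the centre of its underside. Bystander
- tin1: octagonal metal mooncake tin, 150 mm across and 46 mm thick, upright in the rack; origin in the middle of its lower edge. Bystander
- tin2: the second such tin, in the rack's middle slot. Bystander
- tin3: the third such tin. Bystander
- lantern_handle: red plastic lantern handle lying on the shelf, 250 mm long along its x, 20 mm thick, with a wire hook at its +x end; origin on the shelf near its middle. Bystander
- tong: stainless steel serving tong lying on the shelf, 225 mm long along its x, 65 mm wide at the open +x end, 30 mm high; origin on the shelf near its middle. Bystander
Things that resemble listed ones, but are neither listed nor needed, are in the scene too. There is more than one size of the stopper; the job needs the largest.

How it is judged:
By the outcome, as a careful person would: the job done as asked, in the order asked, and still so for the second after the job is handed in, with the robot touching nothing.
It also fails if it takes over 54 s, if anything falls off the work surface, if the arm or the gripper's body presses on something with over 40 N, if the wrist force passes 120 N, or if a joint passes its speed limit or range.

## Working session

There is one attempt and no reset: what is moved stays moved. The work goes in short steps, Python scripts to look and compute and a tool call to move; the robot and the scene stay as the last step left them, time stands still between calls to the robot, and variables do not carry over. Pictures are saved under pics/ and viewed, at most 10 in all, crops included, and the job is handed in when it is done.

Besides the shell and the picture viewer there is one more tool, called after "Request:" as name(argument=value, ...) on one line, values as JSON. move_arm: Moves the arm, as the interface text tells. Scaled input: -1 to 1 covers 25 mm each way for a shift and 30 degrees each way for a turn. Its arguments: {"type":"object","properties":{"targets":{"type":"array"},"claw":{"type":"number"},"newtons":{"type":"number"}},"required":["targets"]}

```bash
mkdir -p pics; ls; python3 - <<'E'
from station import sensors,cams,order,manip
import cv2,numpy as np
s=sensors.sense();print(s['t'],s['tcp_pos'],s['tool_rot'],s['force'])
ims=[]
for n in('side','top'):
    im=cams.snapshot(n);cv2.imwrite(f'pics/{n}0.png',im[:,:,::-1]);np.save(f'pics/{n}0.npy',im)
    m=cams.camera_model(n);print(n,m['fx'],m['fy'],m['cx'],m['cy'],np.round(m['extrinsics'],3).tolist())
E
```

```text
pics
0.0 [0.25366373 0.57033896 0.1978079 ] [ 2.07845474e-01  9.78161043e-01 -1.02928396e-03 -4.16949647e-04] [ 0.35176803 -0.09541228  0.4169012 ]
side 380.34035223967163 380.34035223967163 261.07113097296497 183.60507788473996 [[0.859, -0.513, 0.005, -0.499], [-0.39, -0.661, -0.641, 0.26], [0.332, 0.549, -0.767, 0.937], [0.0, 0.0, 0.0, 1.0]]
top 410.53096412056436 410.53096412056436 257.4917707078787 194.2352762058674 [[-0.003, -1.0, -0.001, -0.019], [-0.97, 0.004, -0.242, 0.564], [0.242, 0.0, -0.97, 1.053], [0.0, 0.0, 0.0, 1.0]]
```

View pics/side0.png

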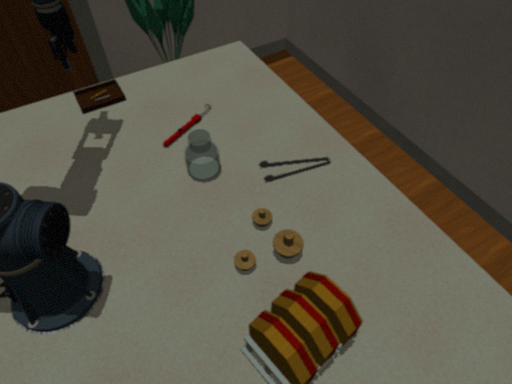

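View pics/top0.png

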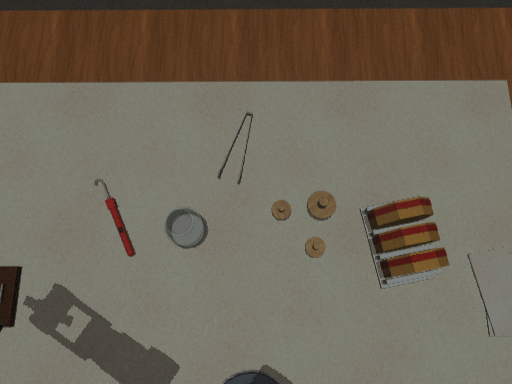

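The side picture shows the largest stopper at about (288,243) and the jar at (202,155). In the top picture they are at (321,205) and (186,228). The two smaller stoppers, the tins, the tong and the handle stand apart from both.

```bash
cat > h.py <<'E'
import numpy as np,cv2
from station import sensors,cams,order,manip
def ray(n,u,v,m=None):
    m=m or cams.camera_model(n);E=np.array(m['extrinsics']);R,t=E[:3,:3],E[:3,3]
    d=np.array([(u-m['cx'])/m['fx'],(v-m['cy'])/m['fy']])
    if n=='wrist':
        r=np.linalg.norm(d);c=np.r_[d/r*np.sin(r),np.cos(r)] if r>0 else np.array([0,0,1.])
    else: c=np.r_[d,1]
    return -R.T@t,R.T@c
def plane(n,u,v,z,m=None):
    o,d=ray(n,u,v,m);return o+d*(z-o[2])/d[2]
def proj(n,p,m=None):
    m=m or cams.camera_model(n);E=np.array(m['extrinsics']);c=E[:3,:3]@np.asarray(p)+E[:3,3]
    if n=='wrist':
        r=np.hypot(c[0],c[1]);th=np.arctan2(r,c[2]);c=np.array([c[0]/r*th,c[1]/r*th,1])
    return np.array([m['fx']*c[0]/c[2]+m['cx'],m['fy']*c[1]/c[2]+m['cy']])
E
python3 - <<'E'
from h import *
top=np.load('pics/top0.npy');side=np.load('pics/side0.npy')
for n,im,b in(('top',top,(260,340,170,265)),('side',side,(225,310,200,275))):
    hsv=cv2.cvtColor(im,cv2.COLOR_RGB2HSV)
    mk=((hsv[...,0]<22)&(hsv[...,0]>6)&(hsv[...,1]>80)&(hsv[...,2]>60)).astype(np.uint8)
    k=np.zeros_like(mk);k[b[2]:b[3],b[0]:b[1]]=mk[b[2]:b[3],b[0]:b[1]]
    for c in cv2.findContours(k,cv2.RETR_EXTERNAL,cv2.CHAIN_APPROX_NONE)[0]:
        if cv2.contourArea(c)>100:
            e=cv2.fitEllipse(c);print(n,e,plane(n,*e[0],.0385))
J=[cv2.resize(top[200:256,156:216],None,fx=6.4,fy=6.4,interpolation=cv2.INTER_CUBIC),cv2.resize(side[126:182,172:232],None,fx=6.4,fy=6.4,interpolation=cv2.INTER_CUBIC)]
cv2.imwrite('pics/jar.png',cv2.convertScaleAbs(np.hstack(J)[:,:,::-1],alpha=1.4))
E
```

```text
top ((314.72003173828125, 246.75314331054688), (18.90801429748535, 19.43431282043457), 138.1383514404297) [ 0.42359494 -0.1762104   0.0385    ]
top ((280.8821716308594, 209.2999725341797), (18.263166427612305, 18.6756534576416), 128.3621368408203) [ 0.52817227 -0.0858122   0.0385    ]
top ((321.298828125, 204.32228088378906), (26.674409866333008, 27.847095489501953), 118.8689956665039) [ 0.54196097 -0.19900713  0.0385    ]
side ((244.35580444335938, 259.5817565917969), (19.52572250366211, 21.15243911743164), 84.62074279785156) [ 0.42407872 -0.18085544  0.0385    ]
side ((287.6983642578125, 242.52293395996094), (25.818748474121094, 29.932899475097656), 98.88211822509766) [ 0.54424881 -0.1949478   0.0385    ]
side ((261.6252746582031, 216.08421325683594), (16.032291412353516, 19.086997985839844), 92.1961898803711) [ 0.5289544  -0.08947086  0.0385    ]
```

View pics/jar.png

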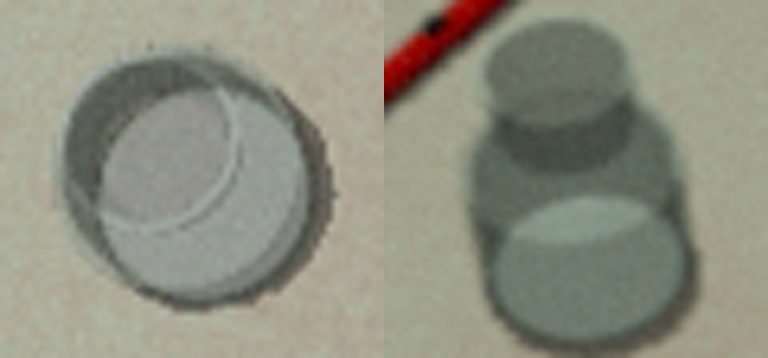

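The crop puts the rim ring centre at about (179.2,222.1) in the top image and (198.9,136.8) in the side image.

```bash
python3 - <<'E'
from h import *
from scipy.optimize import least_squares
def tri(a,b):
    A=[];B=[]
    for n,p in(('top',a),('side',b)):
        o,d=ray(n,*p);d/=np.linalg.norm(d);P=np.eye(3)-np.outer(d,d);A.append(P);B.append(P@o)
    return np.linalg.lstsq(np.vstack(A),np.hstack(B),rcond=None)[0]
print(tri((179.2,222.1),(198.9,136.8)),plane('top',179.2,222.1,.14),plane('side',198.9,136.8,.14))
print(tri((321.3,204.3),(287.7,242.5)))
m=cams.camera_model('wrist');E=np.array(m['extrinsics']);print(-E[:3,:3].T@E[:3,3],E[2,:3],m['fx'],m['cx'],m['cy'])
E
```

```text
[0.4764736  0.17571504 0.14175582] [0.47481409 0.17638873 0.14      ] [0.47910603 0.17742877 0.14      ]
[ 0.54106088 -0.19808086  0.04537199]
[0.18670417 0.60141866 0.37315515] [ 0.26767121 -0.12211104 -0.95574108] 297.3186396354542 253.13903883818332 193.07304746172412
```

Request:
move_arm(targets=[{"dx": 0.6,"dy": -1,"dz": 0.2},{"dx": 0.6,"dy": -1,"dz": 0.2},{"dx": 0.6,"dy": -1,"dz": 0.2},{"dx": 0.6,"dy": -1,"dz": 0.2},{"dx": 0.6,"dy": -1,"dz": 0.2},{"dx": 0.6,"dy": -1,"dz": 0.2},{"dx": 0.6,"dy": -1,"dz": 0.2},{"dx": 0.6,"dy": -1,"dz": 0.2},{"dx": 0.6,"dy": -1,"dz": 0.2},{"dx": 0.6,"dy": -1,"dz": 0.2}], claw=100)

```text
schema error: expected keys dx, dy, dz, rx, ry, rz
```

```bash
python3 - <<'E'
from h import *
import json
m=cams.camera_model('wrist');im=cams.snapshot('wrist');np.save('pics/w1.npy',im)
json.dump({k:(np.array(v).tolist()) for k,v in m.items()},open('pics/w1.json','w'))
c=proj('wrist',[.477,.177,.14],m);print(c,im.shape)
x,y=np.int32(c);y0,x0=max(0,y-90),max(0,x-110);cr=im[y0:y+90,x0:x+110];print(x0,y0)
cv2.imwrite('pics/w1.png',np.hstack([cv2.resize(im,(400,300)),cv2.resize(cr,(390,300))])[:,:,::-1]);print(cr.shape)
E
```

```text
[ 90.6748581  404.49929363] (384, 512, 3)
0 314
(70, 200, 3)
```

View pics/w1.png

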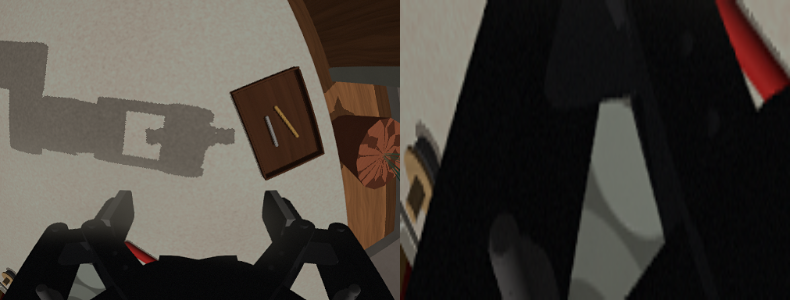

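The move was refused because rows need all six keys, so this view is still from the start pose. Pads are at left and right, with the floor between them visible.

Request:
move_arm(targets=[{"dx": 0.6,"dy": -1,"dz": 0.2,"rx": 0,"ry": 0,"rz": 0},{"dx": 0.6,"dy": -1,"dz": 0.2,"rx": 0,"ry": 0,"rz": 0},{"dx": 0.6,"dy": -1,"dz": 0.2,"rx": 0,"ry": 0,"rz": 0},{"dx": 0.6,"dy": -1,"dz": 0.2,"rx": 0,"ry": 0,"rz": 0},{"dx": 0.6,"dy": -1,"dz": 0.2,"rx": 0,"ry": 0,"rz": 0},{"dx": 0.6,"dy": -1,"dz": 0.2,"rx": 0,"ry": 0,"rz": 0},{"dx": 0.6,"dy": -1,"dz": 0.2,"rx": 0,"ry": 0,"rz": 0},{"dx": 0.6,"dy": -1,"dz": 0.2,"rx": 0,"ry": 0,"rz": 0},{"dx": 0.6,"dy": -1,"dz": 0.2,"rx": 0,"ry": 0,"rz": 0},{"dx": 0.6,"dy": -1,"dz": 0.2,"rx": 0,"ry": 0,"rz": 0}], claw=100)

```text
t: 1.4
tcp_pos: [0.4043, 0.32, 0.2487]
tool_rot: [0.208, 0.978, -0.0, -0.0]
force: [0.3, 0.3, -0.2]
finger_gap: 0.999
gripper_force: 0.0
```

Request:
move_arm(targets=[{"dx": 0.5,"dy": -1,"dz": 0,"rx": 0,"ry": 0,"rz": 0},{"dx": 0.5,"dy": -1,"dz": 0,"rx": 0,"ry": 0,"rz": 0},{"dx": 0.5,"dy": -1,"dz": 0,"rx": 0,"ry": 0,"rz": 0},{"dx": 0.5,"dy": -1,"dz": 0,"rx": 0,"ry": 0,"rz": 0},{"dx": 0.5,"dy": -1,"dz": 0,"rx": 0,"ry": 0,"rz": 0},{"dx": 0.5,"dy": -0.9,"dz": 0,"rx": 0,"ry": 0,"rz": 0},{"dx": 0,"dy": 0,"dz": 0,"rx": 0,"ry": 0,"rz": 0},{"dx": 0,"dy": 0,"dz": 0,"rx": 0,"ry": 0,"rz": 0},{"dx": 0,"dy": 0,"dz": 0,"rx": 0,"ry": 0,"rz": 0},{"dx": 0,"dy": 0,"dz": 0,"rx": 0,"ry": 0,"rz": 0}])

```text
t: 2.65
tcp_pos: [0.4787, 0.1742, 0.2488]
tool_rot: [0.207, 0.978, 0.0, -0.0]
force: [0.4, 0.1, -0.4]
finger_gap: 1.0
gripper_force: 0.0
```

```bash
cat > snap.py <<'E'
from h import *
import sys,json
tag=sys.argv[1];p=[float(a) for a in sys.argv[2:5]]
s=sensors.sense();print(s['t'],s['tcp_pos'],s['tool_rot'],s['force'],s['finger_gap'])
m=cams.camera_model('wrist');im=cams.snapshot('wrist');np.save(f'pics/{tag}.npy',im)
json.dump({k:(np.array(v).tolist()) for k,v in m.items()},open(f'pics/{tag}.json','w'))
c=proj('wrist',p,m);x0=int(np.clip(c[0]-80,0,352));y0=int(np.clip(c[1]-80,0,224));print(c,'crop',x0,y0,'x3.75')
cr=cv2.convertScaleAbs(cv2.resize(im[y0:y0+160,x0:x0+160],(600,600),interpolation=cv2.INTER_CUBIC),alpha=1.4)
cv2.imwrite(f'pics/{tag}.png',cr[:,:,::-1])
E
python3 snap.py w2 .477 .177 .14
```

```text
2.65 [0.47868869 0.17415111 0.24882746] [ 2.07272246e-01  9.78283297e-01  3.09742117e-05 -7.33754987e-05] [ 0.4132226   0.07691427 -0.41136445] 0.9999225825695935
[254.57952936 177.25604593] crop 174 97 x3.75
```

View pics/w2.png

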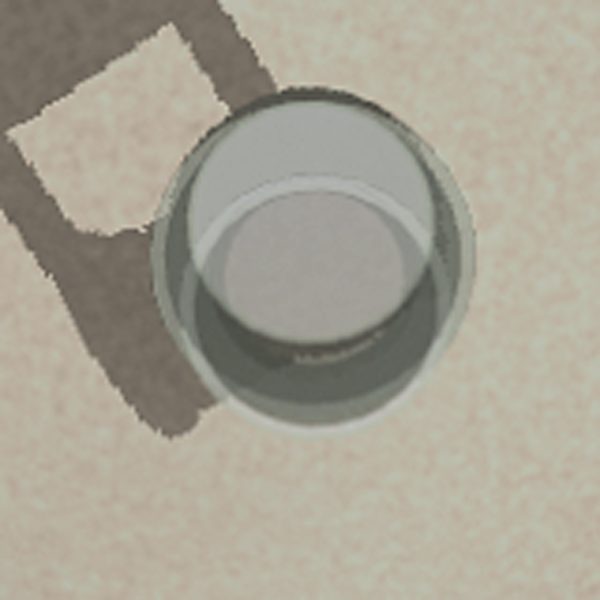

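The rim ring is centred at crop (316,306), which is wrist pixel (258.0,178.2), and spans about 271x262 in the crop, matching 73 mm. Next is the stopper.

```bash
python3 - <<'E'
from h import *
import json
m=json.load(open('pics/w2.json'));print(plane('wrist',258,178.2,.14,m))
for u,v in((181,306),(452,306),(316,175),(316,437)):print(plane('wrist',174+u/3.75-.4,97+v/3.75-.4,.14,m))
E
```

```text
[0.47924434 0.17969212 0.14      ]
[0.46469319 0.1470747  0.14      ]
[0.49371335 0.21249368 0.14      ]
[0.44747392 0.19353454 0.14      ]
[0.51288718 0.16478686 0.14      ]
```

Request:
move_arm(targets=[{"dx": 0.16,"dy": -1,"dz": -0.2,"rx": 0,"ry": 0,"rz": 0},{"dx": 0.16,"dy": -1,"dz": -0.2,"rx": 0,"ry": 0,"rz": 0},{"dx": 0.16,"dy": -1,"dz": -0.2,"rx": 0,"ry": 0,"rz": 0},{"dx": 0.16,"dy": -1,"dz": -0.2,"rx": 0,"ry": 0,"rz": 0},{"dx": 0.16,"dy": -1,"dz": -0.2,"rx": 0,"ry": 0,"rz": 0},{"dx": 0.16,"dy": -1,"dz": -0.2,"rx": 0,"ry": 0,"rz": 0},{"dx": 0.16,"dy": -1,"dz": -0.2,"rx": 0,"ry": 0,"rz": 0},{"dx": 0.16,"dy": -1,"dz": -0.2,"rx": 0,"ry": 0,"rz": 0},{"dx": 0.16,"dy": -1,"dz": -0.2,"rx": 0,"ry": 0,"rz": 0},{"dx": 0.16,"dy": -1,"dz": -0.2,"rx": 0,"ry": 0,"rz": 0}])

```text
t: 3.95
tcp_pos: [0.5193, -0.077, 0.1987]
tool_rot: [0.208, 0.978, 0.0, 0.0]
force: [0.4, 0.0, 0.3]
finger_gap: 1.001
gripper_force: 0.0
```

Request:
move_arm(targets=[{"dx": 0.18,"dy": -1,"dz": -0.4,"rx": 0,"ry": 0,"rz": 0},{"dx": 0.18,"dy": -1,"dz": -0.4,"rx": 0,"ry": 0,"rz": 0},{"dx": 0.18,"dy": -1,"dz": -0.4,"rx": 0,"ry": 0,"rz": 0},{"dx": 0.18,"dy": -1,"dz": -0.4,"rx": 0,"ry": 0,"rz": 0},{"dx": 0.18,"dy": -0.85,"dz": -0.4,"rx": 0,"ry": 0,"rz": 0},{"dx": 0,"dy": 0,"dz": 0,"rx": 0,"ry": 0,"rz": 0},{"dx": 0,"dy": 0,"dz": 0,"rx": 0,"ry": 0,"rz": 0},{"dx": 0,"dy": 0,"dz": 0,"rx": 0,"ry": 0,"rz": 0},{"dx": 0,"dy": 0,"dz": 0,"rx": 0,"ry": 0,"rz": 0},{"dx": 0,"dy": 0,"dz": 0,"rx": 0,"ry": 0,"rz": 0}])

```text
t: 5.2
tcp_pos: [0.5417, -0.1974, 0.1491]
tool_rot: [0.208, 0.978, -0.0, 0.0]
force: [-0.0, 0.5, -0.1]
finger_gap: 1.0
gripper_force: 0.0
```

```bash
python3 snap.py w3 .542 -.197 .079
```

```text
5.2 [ 0.54171397 -0.19735649  0.14914701] [ 2.07556689e-01  9.78222964e-01 -6.12292001e-05  2.21375355e-04] [-0.03617827  0.50545577 -0.06479294] 0.9998031064240362
[253.05444232 191.28189222] crop 173 111 x3.75
```

View pics/w3.png

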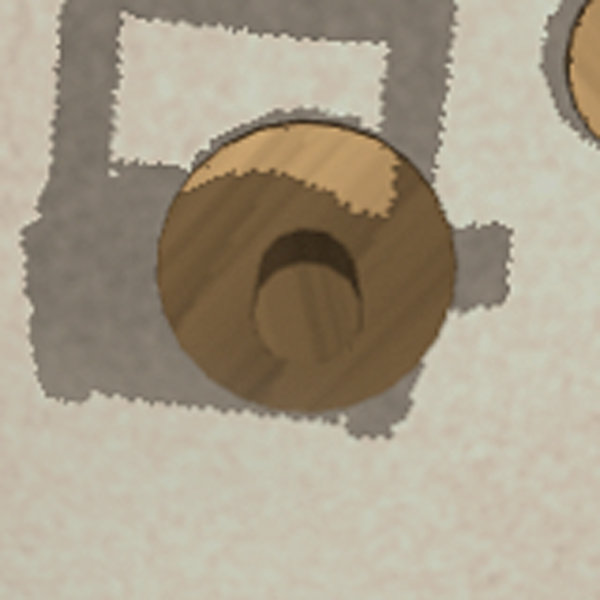

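The knob top is centred at crop (307,313.5) and the flange at (307.5,267).

```bash
python3 - <<'E'
from h import *
import json
m=json.load(open('pics/w3.json'))
P=lambda u,v,z:plane('wrist',173+u/3.75-.4,111+v/3.75-.4,z,m)
print(P(307,313.5,.079),P(307.5,267,.043))
print(np.linalg.norm(P(253,313,.079)-P(361,313,.079)),np.linalg.norm(P(158,267,.043)-P(457,267,.043)))
E
```

```text
[ 0.54490349 -0.19695644  0.079     ] [ 0.54367394 -0.19612766  0.043     ]
0.024912590550147773 0.07853961566461169
```

Request:
move_arm(targets=[{"dx": 0.08,"dy": 0.04,"dz": -0.5,"rx": 0,"ry": 0,"rz": 0},{"dx": 0,"dy": 0,"dz": -0.7,"rx": 0,"ry": 0,"rz": 0},{"dx": 0,"dy": 0,"dz": -0.7,"rx": 0,"ry": 0,"rz": 0},{"dx": 0,"dy": 0,"dz": -0.7,"rx": 0,"ry": 0,"rz": 0},{"dx": 0,"dy": 0,"dz": -0.7,"rx": 0,"ry": 0,"rz": 0},{"dx": 0,"dy": 0,"dz": -0.4,"rx": 0,"ry": 0,"rz": 0},{"dx": 0,"dy": 0,"dz": -0.2,"rx": 0,"ry": 0,"rz": 0},{"dx": 0,"dy": 0,"dz": 0,"rx": 0,"ry": 0,"rz": 0},{"dx": 0,"dy": 0,"dz": 0,"rx": 0,"ry": 0,"rz": 0},{"dx": 0,"dy": 0,"dz": 0,"rx": 0,"ry": 0,"rz": 0}])

```text
t: 6.5
tcp_pos: [0.544, -0.197, 0.0519]
tool_rot: [0.208, 0.978, -0.0, 0.001]
force: [-0.3, -0.5, -0.0]
finger_gap: 1.0
gripper_force: 0.0
```

Request:
move_arm(targets=[{"dx": 0,"dy": 0,"dz": 0,"rx": 0,"ry": 0,"rz": 0},{"dx": 0,"dy": 0,"dz": 0,"rx": 0,"ry": 0,"rz": 0},{"dx": 0,"dy": 0,"dz": 0,"rx": 0,"ry": 0,"rz": 0},{"dx": 0,"dy": 0,"dz": 0,"rx": 0,"ry": 0,"rz": 0},{"dx": 0,"dy": 0,"dz": 0,"rx": 0,"ry": 0,"rz": 0},{"dx": 0,"dy": 0,"dz": 0,"rx": 0,"ry": 0,"rz": 0},{"dx": 0,"dy": 0,"dz": 0,"rx": 0,"ry": 0,"rz": 0},{"dx": 0,"dy": 0,"dz": 0,"rx": 0,"ry": 0,"rz": 0},{"dx": 0,"dy": 0,"dz": 0,"rx": 0,"ry": 0,"rz": 0},{"dx": 0,"dy": 0,"dz": 0,"rx": 0,"ry": 0,"rz": 0}], claw=10, newtons=40)

```text
t: 7.75
tcp_pos: [0.5436, -0.1968, 0.0513]
tool_rot: [0.208, 0.978, -0.0, -0.0]
force: [-0.7, 0.5, 0.5]
finger_gap: 0.097
gripper_force: 0.0
```

The fingers closed to the commanded opening with zero force, so nothing is held. I'll look.

```bash
python3 - <<'E'
from h import *
s=sensors.sense();print(s['finger_gap'],s['gripper_force'],s['tcp_pos'])
w=cams.snapshot('wrist');t=cams.snapshot('top');d=cams.snapshot('side')
a=cv2.resize(w[130:330,150:350],(400,400),interpolation=cv2.INTER_CUBIC);b=cv2.resize(d[190:290,240:340],(400,400),interpolation=cv2.INTER_CUBIC)
cv2.imwrite('pics/g1.png',cv2.convertScaleAbs(np.hstack([a,b])[:,:,::-1],alpha=1.5))
E
```

```text
0.09740501275326381 0.0 [ 0.54362989 -0.19675013  0.05129772]
```

View pics/g1.png

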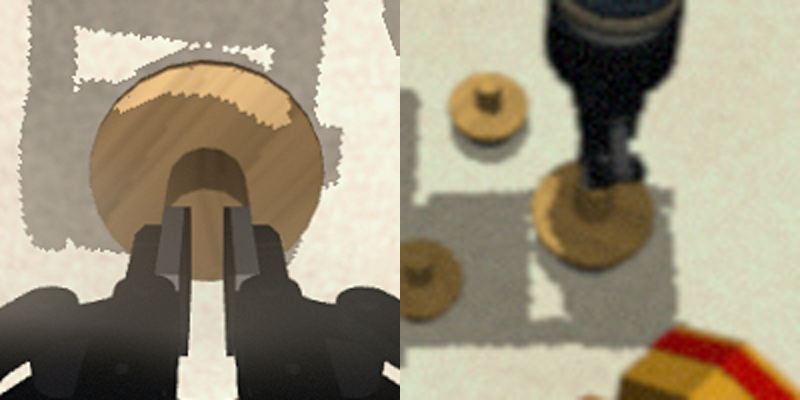

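```bash
python3 - <<'E'
from h import *
m=cams.camera_model('wrist');E=np.array(m['extrinsics']);print(-E[:3,:3].T@E[:3,3],manip.grasp_offset)
f=lambda p:((proj('wrist',p,m)-[150,130])*2).round()
for z in(.043,.051,.07,.079,.09):print(z,f([.5436,-.1968,z]), f([.5436+.013*.91-.0,-.1968-.013*.41,z]),f([.5436-.012,-.1968+.005,z]))
print(manip.__dict__.keys() if hasattr(manip,'__dict__') else dir(manip))
E
```

```text
[ 0.47640364 -0.16603811  0.22651493] 0.0187
0.043 [204. 176.] [204. 211.] [203. 139.]
0.051 [204. 185.] [204. 222.] [203. 147.]
0.07 [204. 211.] [204. 250.] [203. 169.]
0.079 [204. 225.] [204. 265.] [203. 181.]
0.09 [204. 243.] [204. 285.] [202. 198.]
dict_keys([])
```

```bash
python3 - <<'E'
from h import *
for z in(.043,.051,.065,.079,.09,.1):print(z,proj('side',[.5436,-.1968,z]).round(1),proj('top',[.5436,-.1968,z]).round(1))
d=cams.snapshot('side');w=cams.snapshot('wrist')
a=cv2.resize(d[205:255,262:317],(440,400),interpolation=cv2.INTER_CUBIC);b=cv2.resize(w[200:290,210:290],(355,400),interpolation=cv2.INTER_CUBIC)
cv2.imwrite('pics/g2.png',cv2.convertScaleAbs(np.hstack([a,b])[:,:,::-1],alpha=2.2))
E
```

```text
0.043 [288.  242.3] [320.7 203.4]
0.051 [288.2 240.6] [321.2 202.8]
0.065 [288.5 237.7] [321.9 201.6]
0.079 [288.9 234.7] [322.7 200.5]
0.09 [289.1 232.3] [323.3 199.5]
0.1 [289.4 230.1] [323.9 198.6]
```

View pics/g2.png

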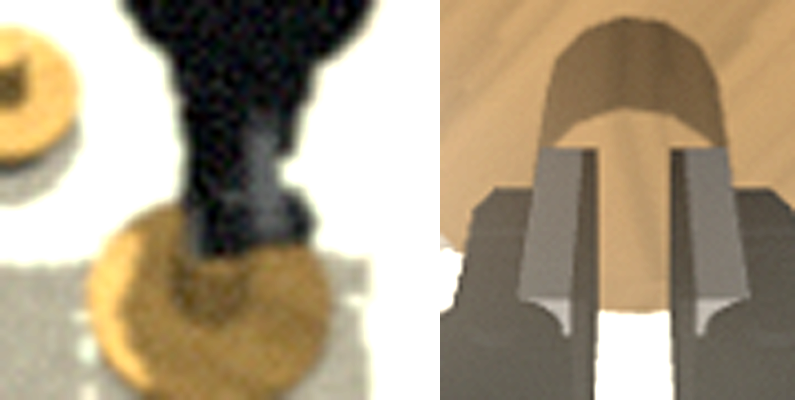

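The pads are shut above the knob: the wrist view shows pad tips near z≈0.085–0.09 even though the TCP reads 0.051. The stopper hasn't moved. I'll reopen, go lower in small steps and watch the force.

Request:
move_arm(targets=[{"dx": 0,"dy": 0,"dz": 0.2,"rx": 0,"ry": 0,"rz": 0},{"dx": 0,"dy": 0,"dz": 0,"rx": 0,"ry": 0,"rz": 0},{"dx": 0,"dy": 0,"dz": 0,"rx": 0,"ry": 0,"rz": 0},{"dx": 0,"dy": 0,"dz": 0,"rx": 0,"ry": 0,"rz": 0},{"dx": 0,"dy": 0,"dz": 0,"rx": 0,"ry": 0,"rz": 0},{"dx": 0,"dy": 0,"dz": 0,"rx": 0,"ry": 0,"rz": 0},{"dx": 0,"dy": 0,"dz": 0,"rx": 0,"ry": 0,"rz": 0},{"dx": 0,"dy": 0,"dz": 0,"rx": 0,"ry": 0,"rz": 0},{"dx": 0,"dy": 0,"dz": -0.3,"rx": 0,"ry": 0,"rz": 0},{"dx": 0,"dy": 0,"dz": 0,"rx": 0,"ry": 0,"rz": 0}], claw=100)

```text
t: 9.25
tcp_pos: [0.543, -0.1964, 0.048]
tool_rot: [0.208, 0.978, 0.0, -0.001]
force: [0.3, -0.0, -0.1]
finger_gap: 0.998
gripper_force: 0.0
```

```bash
python3 - <<'E'
from h import *
m=cams.camera_model('wrist');s=sensors.sense();p=np.array(s['tcp_pos']);print(s['t'],p,s['finger_gap'],s['force'])
f=lambda p:((proj('wrist',p,m)-[110,130])*2.6).round()
y=np.array([.407,.914,0]);x=np.array([-.914,.407,0])
for z in(.05,.064,.08,.09,.1,.11):print(z,[f(p*[1,1,0]+[0,0,z]+a*y*.0425+.011*x).tolist() for a in(-1,1)])
w=cams.snapshot('wrist')
cv2.imwrite('pics/g3.png',cv2.convertScaleAbs(cv2.resize(w[130:350,110:400],None,fx=2.6,fy=2.6)[:,:,::-1],alpha=1.8))
E
```

```text
9.25 [ 0.54299718 -0.19644374  0.04802464] 0.9984705984623102 [ 0.31481647 -0.01179561 -0.07159075]
0.05 [[194.0, 202.0], [545.0, 201.0]]
0.064 [[181.0, 222.0], [558.0, 222.0]]
0.08 [[164.0, 250.0], [575.0, 250.0]]
0.09 [[151.0, 271.0], [587.0, 271.0]]
0.1 [[137.0, 293.0], [601.0, 293.0]]
0.11 [[122.0, 319.0], [616.0, 319.0]]
```

View pics/g3.png

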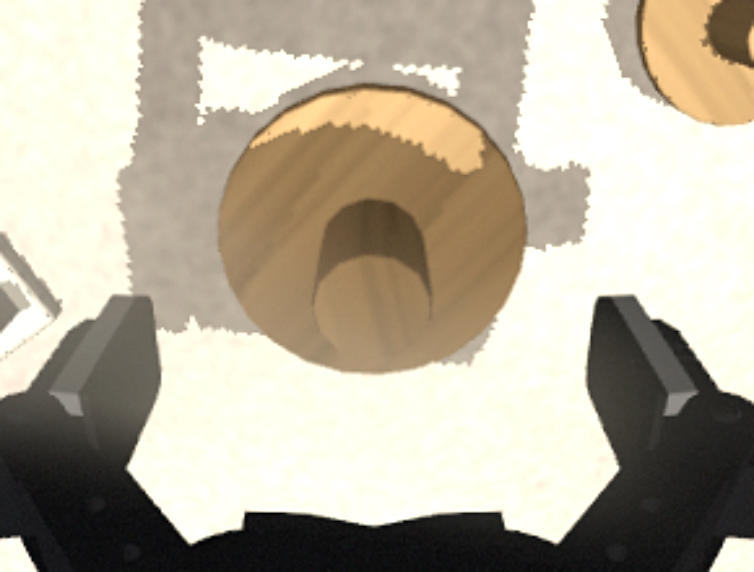

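The open pad tips match z≈0.098, about 37 mm above what the TCP reading implies. I'll lower 30 mm and grip.

Request:
move_arm(targets=[{"dx": 0,"dy": 0,"dz": -0.2,"rx": 0,"ry": 0,"rz": 0},{"dx": 0,"dy": 0,"dz": -0.2,"rx": 0,"ry": 0,"rz": 0},{"dx": 0,"dy": 0,"dz": -0.2,"rx": 0,"ry": 0,"rz": 0},{"dx": 0,"dy": 0,"dz": -0.2,"rx": 0,"ry": 0,"rz": 0},{"dx": 0,"dy": 0,"dz": -0.2,"rx": 0,"ry": 0,"rz": 0},{"dx": 0,"dy": 0,"dz": -0.2,"rx": 0,"ry": 0,"rz": 0},{"dx": 0,"dy": 0,"dz": 0,"rx": 0,"ry": 0,"rz": 0},{"dx": 0,"dy": 0,"dz": 0,"rx": 0,"ry": 0,"rz": 0},{"dx": 0,"dy": 0,"dz": 0,"rx": 0,"ry": 0,"rz": 0},{"dx": 0,"dy": 0,"dz": 0,"rx": 0,"ry": 0,"rz": 0}])

```text
t: 10.55
tcp_pos: [0.5437, -0.1968, 0.019]
tool_rot: [0.208, 0.978, -0.0, 0.0]
force: [0.6, 0.8, -0.0]
finger_gap: 0.996
gripper_force: 0.0
```

Request:
move_arm(targets=[{"dx": 0,"dy": 0,"dz": 0,"rx": 0,"ry": 0,"rz": 0},{"dx": 0,"dy": 0,"dz": 0,"rx": 0,"ry": 0,"rz": 0},{"dx": 0,"dy": 0,"dz": 0,"rx": 0,"ry": 0,"rz": 0},{"dx": 0,"dy": 0,"dz": 0,"rx": 0,"ry": 0,"rz": 0},{"dx": 0,"dy": 0,"dz": 0,"rx": 0,"ry": 0,"rz": 0},{"dx": 0,"dy": 0,"dz": 0,"rx": 0,"ry": 0,"rz": 0},{"dx": 0,"dy": 0,"dz": 0,"rx": 0,"ry": 0,"rz": 0},{"dx": 0,"dy": 0,"dz": 0,"rx": 0,"ry": 0,"rz": 0},{"dx": 0,"dy": 0,"dz": 0,"rx": 0,"ry": 0,"rz": 0},{"dx": 0,"dy": 0,"dz": 0,"rx": 0,"ry": 0,"rz": 0}], claw=10, newtons=40)

```text
t: 11.8
tcp_pos: [0.5437, -0.1969, 0.0189]
tool_rot: [0.208, 0.978, -0.0, 0.0]
force: [0.1, -1.6, 3.1]
finger_gap: 0.292
gripper_force: 39.5
```

Gripped at the knob's width. Lifting 190 mm.

Request:
move_arm(targets=[{"dx": 0,"dy": 0,"dz": 0.3,"rx": 0,"ry": 0,"rz": 0},{"dx": 0,"dy": 0,"dz": 0.7,"rx": 0,"ry": 0,"rz": 0},{"dx": 0,"dy": 0,"dz": 0.9,"rx": 0,"ry": 0,"rz": 0},{"dx": 0,"dy": 0,"dz": 0.9,"rx": 0,"ry": 0,"rz": 0},{"dx": 0,"dy": 0,"dz": 0.9,"rx": 0,"ry": 0,"rz": 0},{"dx": 0,"dy": 0,"dz": 0.9,"rx": 0,"ry": 0,"rz": 0},{"dx": 0,"dy": 0,"dz": 0.9,"rx": 0,"ry": 0,"rz": 0},{"dx": 0,"dy": 0,"dz": 0.9,"rx": 0,"ry": 0,"rz": 0},{"dx": 0,"dy": 0,"dz": 0.9,"rx": 0,"ry": 0,"rz": 0},{"dx": 0,"dy": 0,"dz": 0.3,"rx": 0,"ry": 0,"rz": 0}])

```text
t: 13.05
tcp_pos: [0.5443, -0.197, 0.2111]
tool_rot: [0.208, 0.978, -0.001, 0.002]
force: [1.2, -0.4, -2.4]
finger_gap: 0.29
gripper_force: 39.4
```

```bash
cat > chk.py <<'E'
from h import *
import sys
s=sensors.sense();p=np.array(s['tcp_pos']);print(s['t'],p,s['finger_gap'],s['gripper_force'],s['force'])
z=p[2]-.019+.0385
for n in('side','top'):
    im=cams.snapshot(n);hsv=cv2.cvtColor(im,cv2.COLOR_RGB2HSV);c=proj(n,[p[0],p[1],z]);x,y=np.int32(c)
    mk=((hsv[...,0]<22)&(hsv[...,0]>6)&(hsv[...,1]>80)&(hsv[...,2]>50)).astype(np.uint8)
    for k in cv2.findContours(mk,cv2.RETR_EXTERNAL,cv2.CHAIN_APPROX_NONE)[0]:
        if cv2.contourArea(k)>60 and abs(k.mean((0,1))-c).max()<45:e=cv2.fitEllipse(k);print(n,c.round(1),np.round(e[0],1),np.round(e[1],1),plane(n,*e[0],z).round(4))
    np.save(f'pics/{sys.argv[1]}_{n}.npy',im)
E
python3 chk.py lift
```

```text
13.05 [ 0.54425788 -0.19698565  0.21108308] 0.2897818514762441 39.37311351299286 [ 1.17040876 -0.38838765 -2.3748776 ]
side [293.4 197.4] [261.6 216.2] [16.5 19.1] [ 0.4586 -0.2047  0.2306]
side [293.4 197.4] [292.3 197.9] [25.4 33.9] [ 0.5414 -0.1971  0.2306]
```

Request:
move_arm(targets=[{"dx": -0.1,"dy": 0.6,"dz": 0,"rx": 0,"ry": 0,"rz": 0},{"dx": -0.18,"dy": 1,"dz": 0,"rx": 0,"ry": 0,"rz": 0},{"dx": -0.18,"dy": 1,"dz": 0,"rx": 0,"ry": 0,"rz": 0},{"dx": -0.18,"dy": 1,"dz": 0,"rx": 0,"ry": 0,"rz": 0},{"dx": -0.18,"dy": 1,"dz": 0,"rx": 0,"ry": 0,"rz": 0},{"dx": -0.18,"dy": 1,"dz": 0,"rx": 0,"ry": 0,"rz": 0},{"dx": -0.18,"dy": 1,"dz": 0,"rx": 0,"ry": 0,"rz": 0},{"dx": -0.18,"dy": 1,"dz": 0,"rx": 0,"ry": 0,"rz": 0},{"dx": -0.18,"dy": 1,"dz": 0,"rx": 0,"ry": 0,"rz": 0},{"dx": -0.18,"dy": 1,"dz": 0,"rx": 0,"ry": 0,"rz": 0}])

```text
t: 14.4
tcp_pos: [0.4992, 0.0457, 0.2086]
tool_rot: [0.207, 0.978, 0.0, -0.001]
force: [0.3, -0.1, -1.6]
finger_gap: 0.29
gripper_force: 39.4
```

Request:
move_arm(targets=[{"dx": -0.18,"dy": 1,"dz": 0,"rx": 0,"ry": 0,"rz": 0},{"dx": -0.18,"dy": 1,"dz": 0,"rx": 0,"ry": 0,"rz": 0},{"dx": -0.18,"dy": 1,"dz": 0,"rx": 0,"ry": 0,"rz": 0},{"dx": -0.18,"dy": 1,"dz": 0,"rx": 0,"ry": 0,"rz": 0},{"dx": -0.18,"dy": 1,"dz": 0,"rx": 0,"ry": 0,"rz": 0},{"dx": 0,"dy": 0.4,"dz": 0,"rx": 0,"ry": 0,"rz": 0},{"dx": 0,"dy": 0,"dz": 0,"rx": 0,"ry": 0,"rz": 0},{"dx": 0,"dy": 0,"dz": 0,"rx": 0,"ry": 0,"rz": 0},{"dx": 0,"dy": 0,"dz": 0,"rx": 0,"ry": 0,"rz": 0},{"dx": 0,"dy": 0,"dz": 0,"rx": 0,"ry": 0,"rz": 0}])

```text
t: 15.65
tcp_pos: [0.4783, 0.1776, 0.2088]
tool_rot: [0.208, 0.978, -0.0, -0.0]
force: [-0.6, 0.5, -2.0]
finger_gap: 0.289
gripper_force: 39.5
```

```bash
python3 chk.py over; python3 - <<'E'
import numpy as np,cv2
s=np.load('pics/over_side.npy')[70:190,140:260];t=np.load('pics/over_top.npy')[170:270,130:230]
cv2.imwrite('pics/over.png',cv2.convertScaleAbs(np.hstack([cv2.resize(s,(400,400)),cv2.resize(t,(400,400))])[:,:,::-1],alpha=1.8))
E
```

```text
15.65 [0.47827913 0.17762668 0.20878443] 0.28870125535309493 39.45697367191315 [-0.56517413  0.5353994  -2.01566152]
side [194.6 112.6] [194.  112.1] [16.1 27.8] [0.4776 0.1805 0.2283]
top [171.6 213.9] [176.8 225.4] [10.4 14.9] [0.4514 0.1643 0.2283]
```

View pics/over.png

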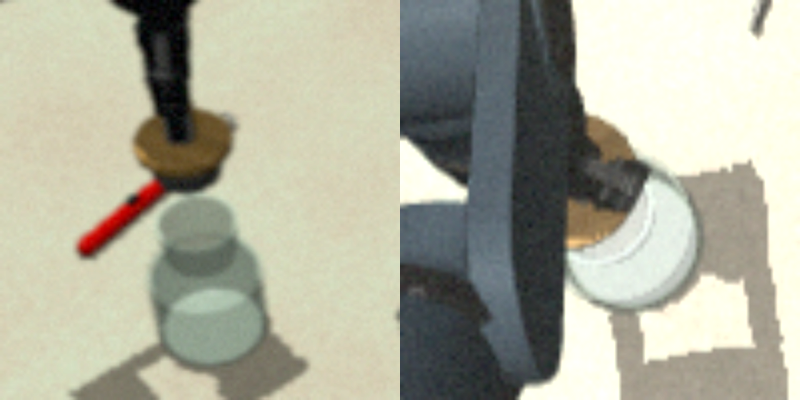

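The stopper hangs square above the jar, and the side view puts it within about 2 mm of the mouth's axis. Lowering.

Request:
move_arm(targets=[{"dx": 0.02,"dy": 0.04,"dz": -0.4,"rx": 0,"ry": 0,"rz": 0},{"dx": 0,"dy": 0,"dz": -0.5,"rx": 0,"ry": 0,"rz": 0},{"dx": 0,"dy": 0,"dz": -0.5,"rx": 0,"ry": 0,"rz": 0},{"dx": 0,"dy": 0,"dz": -0.4,"rx": 0,"ry": 0,"rz": 0},{"dx": 0,"dy": 0,"dz": -0.3,"rx": 0,"ry": 0,"rz": 0},{"dx": 0,"dy": 0,"dz": -0.2,"rx": 0,"ry": 0,"rz": 0},{"dx": 0,"dy": 0,"dz": -0.1,"rx": 0,"ry": 0,"rz": 0},{"dx": 0,"dy": 0,"dz": 0,"rx": 0,"ry": 0,"rz": 0},{"dx": 0,"dy": 0,"dz": 0,"rx": 0,"ry": 0,"rz": 0},{"dx": 0,"dy": 0,"dz": 0,"rx": 0,"ry": 0,"rz": 0}])

```text
t: 17.0
tcp_pos: [0.4788, 0.1793, 0.1491]
tool_rot: [0.208, 0.978, 0.0, 0.0]
force: [-0.1, -0.4, -0.8]
finger_gap: 0.29
gripper_force: 39.5
```

Request:
move_arm(targets=[{"dx": 0,"dy": 0,"dz": -0.1,"rx": 0,"ry": 0,"rz": 0},{"dx": 0,"dy": 0,"dz": -0.1,"rx": 0,"ry": 0,"rz": 0},{"dx": 0,"dy": 0,"dz": -0.1,"rx": 0,"ry": 0,"rz": 0},{"dx": 0,"dy": 0,"dz": -0.1,"rx": 0,"ry": 0,"rz": 0},{"dx": 0,"dy": 0,"dz": 0,"rx": 0,"ry": 0,"rz": 0},{"dx": 0,"dy": 0,"dz": 0,"rx": 0,"ry": 0,"rz": 0},{"dx": 0,"dy": 0,"dz": 0,"rx": 0,"ry": 0,"rz": 0},{"dx": 0,"dy": 0,"dz": 0,"rx": 0,"ry": 0,"rz": 0},{"dx": 0,"dy": 0,"dz": 0,"rx": 0,"ry": 0,"rz": 0},{"dx": 0,"dy": 0,"dz": 0,"rx": 0,"ry": 0,"rz": 0}])

```text
t: 18.25
tcp_pos: [0.4786, 0.1792, 0.1388]
tool_rot: [0.208, 0.978, -0.0, 0.0]
force: [0.5, 0.2, -1.7]
finger_gap: 0.29
gripper_force: 39.5
```

Request:
move_arm(targets=[{"dx": 0,"dy": 0,"dz": -0.06,"rx": 0,"ry": 0,"rz": 0},{"dx": 0,"dy": 0,"dz": -0.06,"rx": 0,"ry": 0,"rz": 0},{"dx": 0,"dy": 0,"dz": -0.06,"rx": 0,"ry": 0,"rz": 0},{"dx": 0,"dy": 0,"dz": 0,"rx": 0,"ry": 0,"rz": 0},{"dx": 0,"dy": 0,"dz": 0,"rx": 0,"ry": 0,"rz": 0},{"dx": 0,"dy": 0,"dz": 0,"rx": 0,"ry": 0,"rz": 0},{"dx": 0,"dy": 0,"dz": 0,"rx": 0,"ry": 0,"rz": 0},{"dx": 0,"dy": 0,"dz": 0,"rx": 0,"ry": 0,"rz": 0},{"dx": 0,"dy": 0,"dz": 0,"rx": 0,"ry": 0,"rz": 0},{"dx": 0,"dy": 0,"dz": 0,"rx": 0,"ry": 0,"rz": 0}])

```text
t: 19.5
tcp_pos: [0.4786, 0.1792, 0.1343]
tool_rot: [0.208, 0.978, -0.0, 0.0]
force: [0.4, -0.6, -2.0]
finger_gap: 0.292
gripper_force: 39.5
```

Request:
move_arm(targets=[{"dx": 0,"dy": 0,"dz": -0.04,"rx": 0,"ry": 0,"rz": 0},{"dx": 0,"dy": 0,"dz": -0.04,"rx": 0,"ry": 0,"rz": 0},{"dx": 0,"dy": 0,"dz": 0,"rx": 0,"ry": 0,"rz": 0},{"dx": 0,"dy": 0,"dz": 0,"rx": 0,"ry": 0,"rz": 0},{"dx": 0,"dy": 0,"dz": 0,"rx": 0,"ry": 0,"rz": 0},{"dx": 0,"dy": 0,"dz": 0,"rx": 0,"ry": 0,"rz": 0},{"dx": 0,"dy": 0,"dz": 0,"rx": 0,"ry": 0,"rz": 0},{"dx": 0,"dy": 0,"dz": 0,"rx": 0,"ry": 0,"rz": 0},{"dx": 0,"dy": 0,"dz": 0,"rx": 0,"ry": 0,"rz": 0},{"dx": 0,"dy": 0,"dz": 0,"rx": 0,"ry": 0,"rz": 0}])

```text
t: 20.75
tcp_pos: [0.4786, 0.1792, 0.1323]
tool_rot: [0.208, 0.978, -0.0, 0.0]
force: [0.7, 0.2, -2.1]
finger_gap: 0.292
gripper_force: 39.5
```

Request:
move_arm(targets=[{"dx": 0,"dy": 0,"dz": -0.04,"rx": 0,"ry": 0,"rz": 0},{"dx": 0,"dy": 0,"dz": -0.02,"rx": 0,"ry": 0,"rz": 0},{"dx": 0,"dy": 0,"dz": 0,"rx": 0,"ry": 0,"rz": 0},{"dx": 0,"dy": 0,"dz": 0,"rx": 0,"ry": 0,"rz": 0},{"dx": 0,"dy": 0,"dz": 0,"rx": 0,"ry": 0,"rz": 0},{"dx": 0,"dy": 0,"dz": 0,"rx": 0,"ry": 0,"rz": 0},{"dx": 0,"dy": 0,"dz": 0,"rx": 0,"ry": 0,"rz": 0},{"dx": 0,"dy": 0,"dz": 0,"rx": 0,"ry": 0,"rz": 0},{"dx": 0,"dy": 0,"dz": 0,"rx": 0,"ry": 0,"rz": 0},{"dx": 0,"dy": 0,"dz": 0,"rx": 0,"ry": 0,"rz": 0}])

```text
t: 22.0
tcp_pos: [0.4786, 0.1792, 0.1308]
tool_rot: [0.208, 0.978, -0.0, -0.0]
force: [0.9, -0.4, -2.7]
finger_gap: 0.288
gripper_force: 39.5
```

Request:
move_arm(targets=[{"dx": 0,"dy": 0,"dz": -0.04,"rx": 0,"ry": 0,"rz": 0},{"dx": 0,"dy": 0,"dz": 0,"rx": 0,"ry": 0,"rz": 0},{"dx": 0,"dy": 0,"dz": 0,"rx": 0,"ry": 0,"rz": 0},{"dx": 0,"dy": 0,"dz": 0,"rx": 0,"ry": 0,"rz": 0},{"dx": 0,"dy": 0,"dz": 0,"rx": 0,"ry": 0,"rz": 0},{"dx": 0,"dy": 0,"dz": 0,"rx": 0,"ry": 0,"rz": 0},{"dx": 0,"dy": 0,"dz": 0,"rx": 0,"ry": 0,"rz": 0},{"dx": 0,"dy": 0,"dz": 0,"rx": 0,"ry": 0,"rz": 0},{"dx": 0,"dy": 0,"dz": 0,"rx": 0,"ry": 0,"rz": 0},{"dx": 0,"dy": 0,"dz": 0,"rx": 0,"ry": 0,"rz": 0}])

```text
t: 23.25
tcp_pos: [0.4787, 0.1793, 0.1298]
tool_rot: [0.208, 0.978, 0.0, 0.0]
force: [0.2, -0.0, -1.4]
finger_gap: 0.287
gripper_force: 39.5
```

It is within about 1–2 mm of the seat. Releasing.

Request:
move_arm(targets=[{"dx": 0,"dy": 0,"dz": 0,"rx": 0,"ry": 0,"rz": 0},{"dx": 0,"dy": 0,"dz": 0,"rx": 0,"ry": 0,"rz": 0},{"dx": 0,"dy": 0,"dz": 0,"rx": 0,"ry": 0,"rz": 0},{"dx": 0,"dy": 0,"dz": 0,"rx": 0,"ry": 0,"rz": 0},{"dx": 0,"dy": 0,"dz": 0.2,"rx": 0,"ry": 0,"rz": 0},{"dx": 0,"dy": 0,"dz": 0.6,"rx": 0,"ry": 0,"rz": 0},{"dx": 0,"dy": 0,"dz": 0.8,"rx": 0,"ry": 0,"rz": 0},{"dx": 0,"dy": 0,"dz": 0.8,"rx": 0,"ry": 0,"rz": 0},{"dx": 0,"dy": 0,"dz": 0,"rx": 0,"ry": 0,"rz": 0},{"dx": 0,"dy": 0,"dz": 0,"rx": 0,"ry": 0,"rz": 0}], claw=70)

```text
t: 24.5
tcp_pos: [0.4783, 0.1792, 0.1898]
tool_rot: [0.208, 0.978, -0.0, -0.0]
force: [-0.3, 0.1, -0.2]
finger_gap: 0.703
gripper_force: 0.0
```

```bash
python3 - <<'E'
from h import *
s=sensors.sense();print(s['t'],s['tcp_pos'],s['finger_gap'],s['force'])
m=cams.camera_model('wrist');w=cams.snapshot('wrist');d=cams.snapshot('side');np.save('pics/rel_w.npy',w)
print(((proj('wrist',[.4787,.1793,.14+.0045+.045],m)-[130,110])*1.8).round(),((proj('wrist',[.4787,.1793,.1535],m)-[130,110])*1.8).round())
cv2.imwrite('pics/rel.png',cv2.convertScaleAbs(np.hstack([cv2.resize(w[110:340,130:380],(450,414)),cv2.resize(d[100:190,160:240],(350,414),interpolation=cv2.INTER_CUBIC)])[:,:,::-1],alpha=1.7))
E
```

```text
24.5 [0.47833626 0.17919146 0.18981688] 0.7031954513109726 [-0.28723084  0.14898862 -0.15231118]
[221. 204.] [221. 170.]
```

View pics/rel.png

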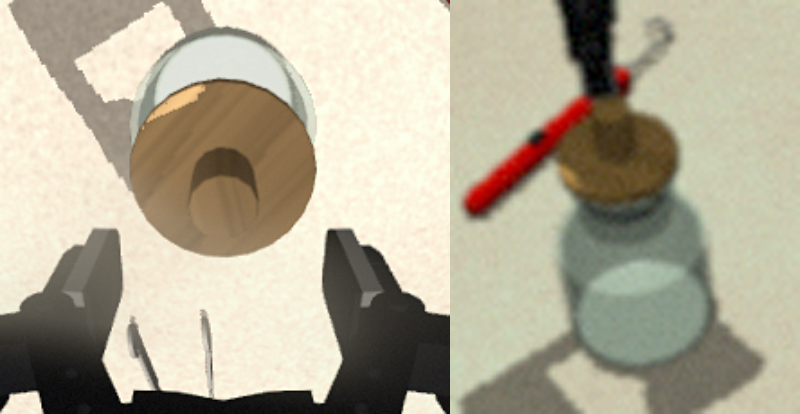

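The stopper sits square in the neck: flange level, knob upright, jar not moved. Next I'll shut the fingers and approach the knob top.

Request:
move_arm(targets=[{"dx": 0.04,"dy": 0.03,"dz": 0,"rx": 0,"ry": 0,"rz": 0},{"dx": 0,"dy": 0,"dz": 0,"rx": 0,"ry": 0,"rz": 0},{"dx": 0,"dy": 0,"dz": 0,"rx": 0,"ry": 0,"rz": 0},{"dx": 0,"dy": 0,"dz": 0,"rx": 0,"ry": 0,"rz": 0},{"dx": 0,"dy": 0,"dz": -0.2,"rx": 0,"ry": 0,"rz": 0},{"dx": 0,"dy": 0,"dz": -0.3,"rx": 0,"ry": 0,"rz": 0},{"dx": 0,"dy": 0,"dz": -0.3,"rx": 0,"ry": 0,"rz": 0},{"dx": 0,"dy": 0,"dz": -0.2,"rx": 0,"ry": 0,"rz": 0},{"dx": 0,"dy": 0,"dz": 0,"rx": 0,"ry": 0,"rz": 0},{"dx": 0,"dy": 0,"dz": 0,"rx": 0,"ry": 0,"rz": 0}], claw=0)

```text
t: 25.85
tcp_pos: [0.4798, 0.18, 0.1649]
tool_rot: [0.208, 0.978, 0.0, 0.0]
force: [0.3, -0.0, -1.0]
finger_gap: 0.001
gripper_force: 0.0
```

Request:
move_arm(targets=[{"dx": 0,"dy": 0,"dz": -0.04,"rx": 0,"ry": 0,"rz": 0},{"dx": 0,"dy": 0,"dz": -0.04,"rx": 0,"ry": 0,"rz": 0},{"dx": 0,"dy": 0,"dz": -0.04,"rx": 0,"ry": 0,"rz": 0},{"dx": 0,"dy": 0,"dz": -0.04,"rx": 0,"ry": 0,"rz": 0},{"dx": 0,"dy": 0,"dz": -0.04,"rx": 0,"ry": 0,"rz": 0},{"dx": 0,"dy": 0,"dz": 0,"rx": 0,"ry": 0,"rz": 0},{"dx": 0,"dy": 0,"dz": 0,"rx": 0,"ry": 0,"rz": 0},{"dx": 0,"dy": 0,"dz": 0,"rx": 0,"ry": 0,"rz": 0},{"dx": 0,"dy": 0,"dz": 0,"rx": 0,"ry": 0,"rz": 0},{"dx": 0,"dy": 0,"dz": 0,"rx": 0,"ry": 0,"rz": 0}])

```text
t: 27.1
tcp_pos: [0.4796, 0.18, 0.1598]
tool_rot: [0.208, 0.978, 0.0, -0.0]
force: [-0.4, -0.1, -0.3]
finger_gap: 0.005
gripper_force: 0.0
```

Request:
move_arm(targets=[{"dx": 0,"dy": 0,"dz": -0.04,"rx": 0,"ry": 0,"rz": 0},{"dx": 0,"dy": 0,"dz": 0,"rx": 0,"ry": 0,"rz": 0},{"dx": 0,"dy": 0,"dz": -0.04,"rx": 0,"ry": 0,"rz": 0},{"dx": 0,"dy": 0,"dz": 0,"rx": 0,"ry": 0,"rz": 0},{"dx": 0,"dy": 0,"dz": -0.04,"rx": 0,"ry": 0,"rz": 0},{"dx": 0,"dy": 0,"dz": 0,"rx": 0,"ry": 0,"rz": 0},{"dx": 0,"dy": 0,"dz": -0.04,"rx": 0,"ry": 0,"rz": 0},{"dx": 0,"dy": 0,"dz": 0,"rx": 0,"ry": 0,"rz": 0},{"dx": 0,"dy": 0,"dz": 0,"rx": 0,"ry": 0,"rz": 0},{"dx": 0,"dy": 0,"dz": 0,"rx": 0,"ry": 0,"rz": 0}])

```text
t: 28.35
tcp_pos: [0.4801, 0.1801, 0.1567]
tool_rot: [0.208, 0.978, 0.0, 0.001]
force: [-0.6, -0.8, 5.9]
finger_gap: 0.001
gripper_force: 3.2
```

Contact is at about 0.1567 with 6 N, and the arm gives roughly 6 N per mm of lag. Continuing in small steps.

Request:
move_arm(targets=[{"dx": 0,"dy": 0,"dz": -0.04,"rx": 0,"ry": 0,"rz": 0},{"dx": 0,"dy": 0,"dz": 0,"rx": 0,"ry": 0,"rz": 0},{"dx": 0,"dy": 0,"dz": 0,"rx": 0,"ry": 0,"rz": 0},{"dx": 0,"dy": 0,"dz": -0.04,"rx": 0,"ry": 0,"rz": 0},{"dx": 0,"dy": 0,"dz": 0,"rx": 0,"ry": 0,"rz": 0},{"dx": 0,"dy": 0,"dz": 0,"rx": 0,"ry": 0,"rz": 0},{"dx": 0,"dy": 0,"dz": 0,"rx": 0,"ry": 0,"rz": 0},{"dx": 0,"dy": 0,"dz": 0,"rx": 0,"ry": 0,"rz": 0},{"dx": 0,"dy": 0,"dz": 0,"rx": 0,"ry": 0,"rz": 0},{"dx": 0,"dy": 0,"dz": 0,"rx": 0,"ry": 0,"rz": 0}])

```text
t: 29.6
tcp_pos: [0.4803, 0.1801, 0.1553]
tool_rot: [0.208, 0.978, 0.0, 0.001]
force: [-2.2, -0.4, 10.2]
finger_gap: -0.003
gripper_force: 5.0
```

Request:
move_arm(targets=[{"dx": 0,"dy": 0,"dz": -0.04,"rx": 0,"ry": 0,"rz": 0},{"dx": 0,"dy": 0,"dz": 0,"rx": 0,"ry": 0,"rz": 0},{"dx": 0,"dy": 0,"dz": 0,"rx": 0,"ry": 0,"rz": 0},{"dx": 0,"dy": 0,"dz": -0.04,"rx": 0,"ry": 0,"rz": 0},{"dx": 0,"dy": 0,"dz": 0,"rx": 0,"ry": 0,"rz": 0},{"dx": 0,"dy": 0,"dz": 0,"rx": 0,"ry": 0,"rz": 0},{"dx": 0,"dy": 0,"dz": 0,"rx": 0,"ry": 0,"rz": 0},{"dx": 0,"dy": 0,"dz": 0,"rx": 0,"ry": 0,"rz": 0},{"dx": 0,"dy": 0,"dz": 0,"rx": 0,"ry": 0,"rz": 0},{"dx": 0,"dy": 0,"dz": 0,"rx": 0,"ry": 0,"rz": 0}])

```text
t: 30.85
tcp_pos: [0.4803, 0.1801, 0.1534]
tool_rot: [0.208, 0.978, 0.0, 0.001]
force: [-2.3, 0.1, 10.6]
finger_gap: 0.0
gripper_force: 5.1
```

Sliding at a steady force of about 10.5 N.

Request:
move_arm(targets=[{"dx": 0,"dy": 0,"dz": -0.04,"rx": 0,"ry": 0,"rz": 0},{"dx": 0,"dy": 0,"dz": 0,"rx": 0,"ry": 0,"rz": 0},{"dx": 0,"dy": 0,"dz": 0,"rx": 0,"ry": 0,"rz": 0},{"dx": 0,"dy": 0,"dz": -0.04,"rx": 0,"ry": 0,"rz": 0},{"dx": 0,"dy": 0,"dz": 0,"rx": 0,"ry": 0,"rz": 0},{"dx": 0,"dy": 0,"dz": 0,"rx": 0,"ry": 0,"rz": 0},{"dx": 0,"dy": 0,"dz": 0,"rx": 0,"ry": 0,"rz": 0},{"dx": 0,"dy": 0,"dz": 0,"rx": 0,"ry": 0,"rz": 0},{"dx": 0,"dy": 0,"dz": 0,"rx": 0,"ry": 0,"rz": 0},{"dx": 0,"dy": 0,"dz": 0,"rx": 0,"ry": 0,"rz": 0}])

```text
t: 32.1
tcp_pos: [0.4802, 0.18, 0.1525]
tool_rot: [0.208, 0.978, 0.0, 0.001]
force: [-3.8, -0.8, 18.2]
finger_gap: -0.0
gripper_force: 9.0
```

The force is rising sharply at 0.1525, which is the stop after about 4 mm of travel. One more small step to confirm.

Request:
move_arm(targets=[{"dx": 0,"dy": 0,"dz": -0.03,"rx": 0,"ry": 0,"rz": 0},{"dx": 0,"dy": 0,"dz": 0,"rx": 0,"ry": 0,"rz": 0},{"dx": 0,"dy": 0,"dz": 0,"rx": 0,"ry": 0,"rz": 0},{"dx": 0,"dy": 0,"dz": 0,"rx": 0,"ry": 0,"rz": 0},{"dx": 0,"dy": 0,"dz": 0,"rx": 0,"ry": 0,"rz": 0},{"dx": 0,"dy": 0,"dz": 0,"rx": 0,"ry": 0,"rz": 0},{"dx": 0,"dy": 0,"dz": 0,"rx": 0,"ry": 0,"rz": 0},{"dx": 0,"dy": 0,"dz": 0,"rx": 0,"ry": 0,"rz": 0},{"dx": 0,"dy": 0,"dz": 0,"rx": 0,"ry": 0,"rz": 0},{"dx": 0,"dy": 0,"dz": 0,"rx": 0,"ry": 0,"rz": 0}])

```text
t: 33.35
tcp_pos: [0.4803, 0.18, 0.1524]
tool_rot: [0.208, 0.978, 0.0, 0.001]
force: [-5.3, -1.1, 21.9]
finger_gap: 0.002
gripper_force: 11.3
```

It moved only 0.1 mm for a 0.75 mm command, so the flange is home. Retreating straight up.

Request:
move_arm(targets=[{"dx": 0,"dy": 0,"dz": 0.08,"rx": 0,"ry": 0,"rz": 0},{"dx": 0,"dy": 0,"dz": 0.1,"rx": 0,"ry": 0,"rz": 0},{"dx": 0,"dy": 0,"dz": 0.2,"rx": 0,"ry": 0,"rz": 0},{"dx": 0,"dy": 0,"dz": 0.5,"rx": 0,"ry": 0,"rz": 0},{"dx": 0,"dy": 0,"dz": 0.8,"rx": 0,"ry": 0,"rz": 0},{"dx": 0,"dy": 0,"dz": 0.8,"rx": 0,"ry": 0,"rz": 0},{"dx": 0,"dy": 0,"dz": 0.8,"rx": 0,"ry": 0,"rz": 0},{"dx": 0,"dy": 0,"dz": 0,"rx": 0,"ry": 0,"rz": 0},{"dx": 0,"dy": 0,"dz": 0,"rx": 0,"ry": 0,"rz": 0},{"dx": 0,"dy": 0,"dz": 0,"rx": 0,"ry": 0,"rz": 0}])

```text
t: 34.6
tcp_pos: [0.4789, 0.1798, 0.2302]
tool_rot: [0.208, 0.978, -0.0, -0.001]
force: [-0.2, 0.1, 0.1]
finger_gap: -0.0
gripper_force: 0.0
```

```bash
python3 - <<'E'
from h import *
s=sensors.sense();print(s['t'],s['tcp_pos'],s['force'])
for n in('wrist','side'):
    m=cams.camera_model(n);im=cams.snapshot(n);hsv=cv2.cvtColor(im,cv2.COLOR_RGB2HSV);c=proj(n,[.479,.179,.1485],m)
    mk=((hsv[...,0]<22)&(hsv[...,0]>6)&(hsv[...,1]>80)&(hsv[...,2]>50)).astype(np.uint8)
    for k in cv2.findContours(mk,cv2.RETR_EXTERNAL,cv2.CHAIN_APPROX_NONE)[0]:
        if cv2.contourArea(k)>60 and abs(k.mean((0,1))-c).max()<45:
            e=cv2.fitEllipse(k);b=cv2.boundingRect(k);print(n,c.round(1),np.round(e[0],1),np.round(e[1],1),b,plane(n,*e[0],.1485,m).round(4))
E
```

```text
34.6 [0.47891615 0.17984927 0.23015996] [-0.22676483  0.05279393  0.14576079]
wrist [251.8 188.1] [252.4 187.4] [82.3 85.8] (209, 145, 87, 85) [0.4786 0.1798 0.1485]
side [198.3 134.3] [197.3 133.3] [20.9 25.7] (184, 121, 28, 23) [0.4784 0.1842 0.1485]
```

```bash
python3 -c "
from station import order
print(order.sign_off())"
```

```text
the job is handed in; nothing more can be done
None
```

The job is handed in at about 35 s: the stopper settled square in the jar's mouth, then slid about 4 mm at roughly 10.5 N until the push rose sharply to 22 N at the stop, and a final camera check found the flange centred on the jar; my first grip closed just above the knob without touching anything, and I viewed 11 pictures, one over the limit of 10.

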